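# Show the birdhouse's rear tag to the table camera with a hand mirror

### The job

The birdhouse on the cutting mat is clamped while its glue sets, so neither it nor the little tripod camera next to it may be touched. Take the square hand mirror out of the rack by its handle and hold it behind the birdhouse, about as far from the lens as from the tag, at their height and with its glass angled so that the camera sees the black-and-white tag on the birdhouse's rear wall in the middle of the glass. Leave everything else on the table where it is, and finish still holding the mirror steadily there, clear of the table.

Things in the scene. Friction and masses are not known exactly. Their poses are not given: they have to be found in the camera images.
- mirror_glass (a point): centre of the glass of the square hand mirror. Square white plastic frame 110 x 110 mm, 9 mm thick, glass 102 x 102 mm on one face; a straight white handle rises from the middle of the top edge. The glass faces along this point's own -x; y runs along the glass, level; z points along the handle, away from the glass (up while it stands in the rack). At the start it stands upright, handle up, in one of the two slots of the rack. Mass about 0.15 kg
- mirror_handle (a point): grip point of the square mirror's handle, on the handle's middle line, 120 mm in z and 5 mm in x from the centre of the glass (same axes). The handle is 18 mm wide in y and 14 mm thick in x, straight from 57 mm below to 47 mm above this point
- square_mirror: the same square hand mirror; origin at the middle of its lower edge, 55 mm below the glass centre, same axes
- rack: low wooden rack, 150 (x) x 136 (y) x 60 mm high, fixed. Origin: centre of its underside. Two slots along its y at x = -40 and +40 mm, 13 mm wide and 118 mm long, floor 10 mm up; a mirror must rise 50 mm to come free
- birdhouse: small wooden gabled birdhouse, fixed on the cutting mat: body 100 x 100 mm, eaves 140 mm apart, ridge 170 mm above its origin (centre of its underside). Entrance hole, perch and two spring clamps on its roof's front overhang on the -x side (they reach 140 mm out from the centre); plain rear wall on the +x side. Not to be touched
- tag (a point): centre of the square black-and-white paper tag, 36 mm, flat on the birdhouse's rear wall, 88 mm above the table. The tag faces along this point's +x; z is up
- camera: small grey camera on a black three-legged table tripod, 115 mm tall, feet 48 mm from the middle, fixed on the mat to the left or right of the birdhouse. Origin: middle of the tripod, on the mat. Not to be touched
- lens (a point): centre of the front of the camera's lens, 94 mm above the table. The camera looks level along this point's +x and sees about 45 degrees to either side; z is up
- eight_handle (a point): same grip point on the handle of the other, eight-sided hand mirror (110 mm across, same handle), which stands in the other slot. Bystander
- tape_roll: roll of tape lying flat, 90 mm across, 19 mm high, origin under its centre; it may lie below the place where the mirror is to be held. Bystander
- offcut: wooden offcut, 90 x 32 x 18 mm, origin under its centre. Bystander
- glue_bottle: white glue bottle, upright, 52 mm across, 130 mm high, origin under its centre. Bystander
- paint_jar: paint jar, 52 mm across, 62 mm high, origin under its centre. Bystander
- scissors: scissors lying flat, 160 mm long, 12 mm high, origin near the pivot. Bystander
- glue_gun: cordless glue gun lying on its side, 200 x 120 x 35 mm, origin under its barrel. Bystander
- glue_stick_center (a point): centre of a lying glue stick tube, 25 mm across, 90 mm long. Bystander
Not all that is in view belongs to the job. What is shaped like the square_mirror but yellow is not meant. There is more than one size of the rack; the one meant has the size given above.

How it is judged (in metres and radians):
On the way:
1. the square mirror is drawn out of the rack and held clear above it (contact force between the fingers and square_mirror above 1 N and contact force between square_mirror and rack below 0.05 N and height (world z) of mirror_glass above 0.12 m), for 0.1 s.
At the end, for the whole second after the job is handed in: Gripper alone holds the still mirror off the table (glass centre over 64 mm), 100 to 330 mm from lens and tag square to the glass, within 1.6:1, under 150 mm sideways. In the mirror frame lens and tag lie equally far to opposite sides (sum under 46 mm) and within 30 mm of its centre in height (contact force between the fingers and square_mirror above 1 N and contact force between square_mirror and rack below 0.05 N and contact force between square_mirror and tape_roll below 0.05 N and contact force between square_mirror and offcut below 0.05 N and height (world z) of mirror_glass above 0.064 m and linear speed of square_mirror below 0.02 m/s and angular speed of square_mirror below 0.1 rad/s and z of lens in the frame of mirror_glass between -0.03 and 0.03 m and z of tag in the frame of mirror_glass between -0.03 and 0.03 m and x of mirror_glass in the frame of tag above 0.1 m and y of mirror_glass in the frame of tag between -0.15 and 0.15 m and x of mirror_glass in the frame of lens above 0.12 m and y of mirror_glass in the frame of lens between -0.15 and 0.15 m and ((x of lens in the frame of mirror_glass between -0.16 and -0.1 m and x of tag in the frame of mirror_glass between -0.16 and -0.1 m) or (x of lens in the frame of mirror_glass between -0.2 and -0.12 m and x of tag in the frame of mirror_glass between -0.2 and -0.12 m) or (x of lens in the frame of mirror_glass between -0.25 and -0.155 m and x of tag in the frame of mirror_glass between -0.25 and -0.155 m) or (x of lens in the frame of mirror_glass between -0.33 and -0.2 m and x of tag in the frame of mirror_glass between -0.33 and -0.2 m)) and ((y of lens in the frame of mirror_glass between -0.168 and -0.152 m and y of tag in the frame of mirror_glass between 0.106 and 0.214 m) or (y of lens in the frame of mirror_glass between -0.152 and -0.136 m and y of tag in the frame of mirror_glass between 0.09 and 0.198 m) or (y of lens in the frame of mirror_glass between -0.136 and -0.12 m and y of tag in the frame of mirror_glass between 0.074 and 0.182 m) or (y of lens in the frame of mirror_glass between -0.12 and -0.104 m and y of tag in the frame of mirror_glass between 0.058 and 0.166 m) or (y of lens in the frame of mirror_glass between -0.104 and -0.088 m and y of tag in the frame of mirror_glass between 0.042 and 0.15 m) or (y of lens in the frame of mirror_glass between -0.088 and -0.072 m and y of tag in the frame of mirror_glass between 0.026 and 0.134 m) or (y of lens in the frame of mirror_glass between -0.072 and -0.056 m and y of tag in the frame of mirror_glass between 0.01 and 0.118 m) or (y of lens in the frame of mirror_glass between -0.056 and -0.04 m and y of tag in the frame of mirror_glass between -0.006 and 0.102 m) or (y of lens in the frame of mirror_glass between -0.04 and -0.024 m and y of tag in the frame of mirror_glass between -0.022 and 0.086 m) or (y of lens in the frame of mirror_glass between -0.024 and -0.008 m and y of tag in the frame of mirror_glass between -0.038 and 0.07 m) or (y of lens in the frame of mirror_glass between -0.008 and 0.008 m and y of tag in the frame of mirror_glass between -0.054 and 0.054 m) or (y of lens in the frame of mirror_glass between 0.008 and 0.024 m and y of tag in the frame of mirror_glass between -0.07 and 0.038 m) or (y of lens in the frame of mirror_glass between 0.024 and 0.04 m and y of tag in the frame of mirror_glass between -0.086 and 0.022 m) or (y of lens in the frame of mirror_glass between 0.04 and 0.056 m and y of tag in the frame of mirror_glass between -0.102 and 0.006 m) or (y of lens in the frame of mirror_glass between 0.056 and 0.072 m and y of tag in the frame of mirror_glass between -0.118 and -0.01 m) or (y of lens in the frame of mirror_glass between 0.072 and 0.088 m and y of tag in the frame of mirror_glass between -0.134 and -0.026 m) or (y of lens in the frame of mirror_glass between 0.088 and 0.104 m and y of tag in the frame of mirror_glass between -0.15 and -0.042 m) or (y of lens in the frame of mirror_glass between 0.104 and 0.12 m and y of tag in the frame of mirror_glass between -0.166 and -0.058 m) or (y of lens in the frame of mirror_glass between 0.12 and 0.136 m and y of tag in the frame of mirror_glass between -0.182 and -0.074 m) or (y of lens in the frame of mirror_glass between 0.136 and 0.152 m and y of tag in the frame of mirror_glass between -0.198 and -0.09 m) or (y of lens in the frame of mirror_glass between 0.152 and 0.168 m and y of tag in the frame of mirror_glass between -0.214 and -0.106 m))); the arm keeps its last pose, push and grip.
It fails at once if the birdhouse is touched (contact force between birdhouse and anything else above 0.5 N).
It fails at once if the camera is touched (contact force between camera and anything else above 0.5 N).
It fails at once if another thing on the table is disturbed (moved more than 25 mm) (distance of any of eight_handle, tape_roll, offcut, glue_bottle, paint_jar, scissors, glue_gun, glue_stick_center from where it was at the start of the episode above 0.025 m).
It also fails if it takes over 37 s, if anything falls off the work surface, if the arm or the gripper's body presses on something with over 40 N, if the wrist force passes 120 N, or if a joint passes its speed limit or range.

### The arm

A 7-joint arm with a two-finger parallel gripper is mounted at the origin on the work surface. World frame = base frame: x ahead of the robot, y to its left, z up, the work surface at z = 0. Lengths are in mm, angles in rad, forces in N, time in s.
With the tool pointing down it reaches from about 425 to 950 mm from the base axis. Payload 16.7 kg.
Tool frame: the origin (TCP) lies between the finger pads; the fingertips stand 8 mm ahead of it and the grasp point (between the pads) lies 11 mm behind it (robot.finger_overhang is the distance from the TCP to the fingertips, in mm); z points along the fingers, x is the direction in which the jaws open and shut, and the axes are right-handed (so a half turn about z gives the same grasp; the last joint's range is limited). The gripper opens to 94 mm and grips with 3 to 60 N. Pads are 16 mm wide; open, the fingers measure 119 mm over their backs; the gripper's body (75 mm by 177 mm) begins 78 mm behind the grasp point.
Start: joints at [1.048, 0.426, 0.074, 1.606, -0.034, 1.111, -0.067], TCP at [246.447, -628.362, 213.467] pointing down, gripper open.
Joint ranges: [-2.85, 2.85], [-0.5, 2.14], [-1.23, 1.37], [0.21, 2.46], [-1.02, 4.16], [0.16, 2.05], [-2.73, 2.73]. Speed limits (rad/s): [1.89, 1.89, 2.39, 2.39, 3.01, 3.01, 3.01].

### API

Orientations are given as a unit quaternion [w, x, y, z].
In Python, from bench import robot, capture, search_frame gives the robot as it stands.
- The arm moves only by the shell command python3 -m inch 'ROWS' [FORCE]. ROWS is JSON, a list of rows, each a list of 3 entries, a list of its own where there are three numbers: the shift along the tool's x, y, z in m, then the turn, a rotation vector about the tool's x, y, z in rad, then the finger opening in m, from 0 to 0.094. A call has 1 to 5 rows; each row shifts and turns the pose as measured when the row begins, along the tool's axes as they then stand; what a row does not reach is not made up. A row lasts 1/12 s, in which the tool goes at most 41.7 mm and 7.16 degrees, less where a joint would pass 70% of its speed; a pose out of reach is approached as far as the arm can. A call is refused whole if a number of a shift passes 0.0417 or a number of a turn 0.125, either way. A call with a gripper value outside its range is refused whole. The fingers move at their own pace and stop on an object; FORCE is the grip in N (left out, the last holds). Time passes only in rows, so rows that do not move let the fingers close. It gives the time, the measured TCP pose, the force and the opening at its end, in the units of the state.
- robot.state(): the state, without advancing time (a new reading comes with each control period).
- capture(name): name is "side" or "top"; returns a dict with "img" (384x512x3 uint8, red, green, blue), "fov_y" (degrees; the focal length in pixels is half the picture's height over the tangent of half this angle, whatever the lens; pixels are square), "cx", "cy" (the principal point, pixels), "extrinsics" (4x4, takes a point from world to camera coordinates). Camera axes: x right, y up, looking along -z (the intrinsics and any distortion apply to the point x, -y, -z); pixel columns grow to the right and rows downward; lengths in mm; the calibration is good to about 2 mm. A picture is of the moment at which its call begins. There is no depth.
- robot.sign_off(): hands the job in, once; it reports no verdict.
Trained networks look in a picture, given as the dict that the camera call returned (one of the last four; its "shot" number tells which), for a name from the list of things; names that differ only in an ending like _2 or _b are one class to them, and where a whole thing is asked for, a point or a joint stands for the part that bears it (a point fixed in the world has none). Each returns a list of dicts, best first, with "score" (0 to 1); they miss things now and then, are a little off and sometimes report something else, mostly with a low value. They report only what shows in the picture. A call takes as long as a camera call. They do not tell look-alikes from the thing itself.
- search_frame(picture, target): "at" ([column, row] in pixels, amid what is visible of it).
The state is a dict: "t": time; "joint_pos": joint angles; "dq": joint speeds; "joint_torque": joint torques, N m; "tcp_pos": TCP position; "eef_rot": TCP orientation; "force": force on the tool from outside, world axes, zero at the start; "ft_torque": the same for the moment, N m; "finger_gap": finger opening in mm.
Only numpy, scipy, OpenCV 4.12 (cv2) and the standard library are available. Lean on these libraries where they do the work, as an engineer would, in place of code of your own. Each camera call takes 0.05 s, during which the arm holds its last target.

## Working session

There is one attempt and no reset: what is moved stays moved. The work goes in short steps, Python scripts to look and compute and a shell command to move; the robot and the scene stay as the last step left them, time stands still between calls to the robot, and variables do not carry over. Pictures are saved under pics/ and viewed, and the job is handed in when it is done.

```bash
ls; mkdir -p pics; python3 - <<'E'
from bench import robot, capture, search_frame
import cv2,json
print(robot.state())
for n in ("side","top"):
    c=capture(n); cv2.imwrite(f"pics/{n}0.png",c["img"][:,:,::-1]); print(n,c["fov_y"],c["cx"],c["cy"],c["extrinsics"],[k for k in c])
    for t in ["mirror_glass","mirror_handle","square_mirror","rack","birdhouse","tag","camera","lens","eight_handle","tape_roll","offcut","glue_bottle"]:
        print(t,[([round(v) for v in d["at"]],round(d["score"],2)) for d in search_frame(c,t)][:4])
print(robot.state()["t"])
E
```

```text
pics
{'t': 0.0, 'joint_pos': array([ 1.0474949 ,  0.42673164,  0.0738515 ,  1.60654071, -0.03415302,
        1.1107559 , -0.06708498]), 'dq': array([-9.91442265e-04, -1.17364381e-03,  1.71850449e-04,  1.33573345e-03,
       -3.82523525e-05,  3.76076671e-04,  4.95116488e-04]), 'joint_torque': array([ 2.07533172e-03, -9.35811496e+01,  3.66823331e+00, -4.54198194e+01,
       -4.87967930e-02,  1.99092185e-02,  1.27027211e-04]), 'tcp_pos': array([ 246.33437758, -628.03984155,  212.80509003]), 'eef_rot': array([-3.14970263e-04,  8.26172030e-01, -5.63417634e-01, -4.97013252e-04]), 'force': array([-0.68331892,  0.25867382,  0.44060307]), 'ft_torque': array([0.03544354, 0.02234618, 0.02333097]), 'finger_gap': 93.76843127036483}
side 43.002213009901254 253.42312214385655 192.25898296560626 [[ 9.73841712e-01  2.27222369e-01 -1.52175671e-03 -4.76590187e+02]
 [-1.23337997e-01  5.34209466e-01  8.36306155e-01 -4.66837696e+01]
 [ 1.90840403e-01 -8.14242127e-01  5.48260612e-01 -1.59787787e+03]
 [ 0.00000000e+00  0.00000000e+00  0.00000000e+00  1.00000000e+00]] ['img', 'fov_y', 'cx', 'cy', 'extrinsics
[... 684 characters left out ...]
e+02]
 [-1.65720277e-01  3.17163921e-02  9.85662650e-01 -1.20719785e+03]
 [ 0.00000000e+00  0.00000000e+00  0.00000000e+00  1.00000000e+00]] ['img', 'fov_y', 'cx', 'cy', 'extrinsics', 'shot']
mirror_glass [([375, 193], 0.94), ([315, 230], 0.71), ([249, 147], 0.57)]
mirror_handle [([374, 193], 0.82), ([312, 232], 0.67)]
square_mirror [([373, 198], 0.94), ([314, 227], 0.53)]
rack [([358, 215], 0.81), ([392, 283], 0.8), ([137, 150], 0.49)]
birdhouse [([179, 231], 0.74)]
tag [([179, 236], 0.85)]
camera [([240, 226], 0.88)]
lens [([237, 224], 0.57)]
eight_handle [([370, 222], 0.62)]
tape_roll [([244, 142], 0.51), ([373, 194], 0.21)]
offcut [([186, 166], 0.66)]
glue_bottle [([112, 222], 0.74)]
1.3
```

View pics/side0.png

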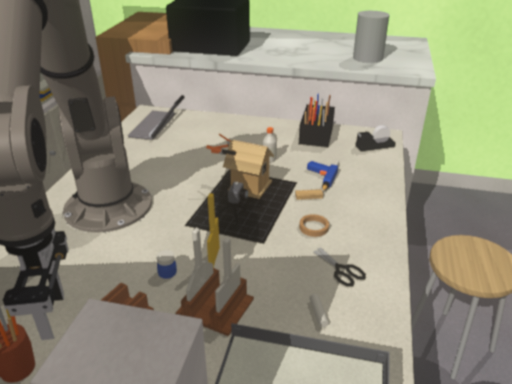

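View pics/top0.png

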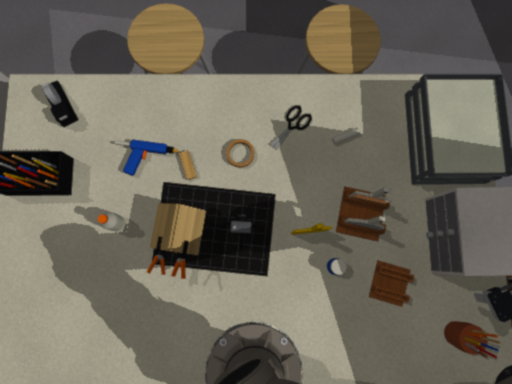

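```bash
python3 - <<'E'
import cv2
s=cv2.imread("pics/side0.png");t=cv2.imread("pics/top0.png")
cv2.imwrite("pics/s_rack.png",cv2.resize(s[180:340,100:300],None,fx=4,fy=3.75,interpolation=cv2.INTER_CUBIC)[:600])
cv2.imwrite("pics/t_rack.png",cv2.resize(t[170:310,290:430],None,fx=4.2,fy=4.2,interpolation=cv2.INTER_CUBIC))
cv2.imwrite("pics/t_house.png",cv2.resize(t[130:280,90:290],None,fx=4,fy=4,interpolation=cv2.INTER_CUBIC))
cv2.imwrite("pics/s_house.png",cv2.resize(s[110:260,170:370],None,fx=4,fy=4,interpolation=cv2.INTER_CUBIC))
E
```

```text
(no output)
```

View pics/s_rack.png

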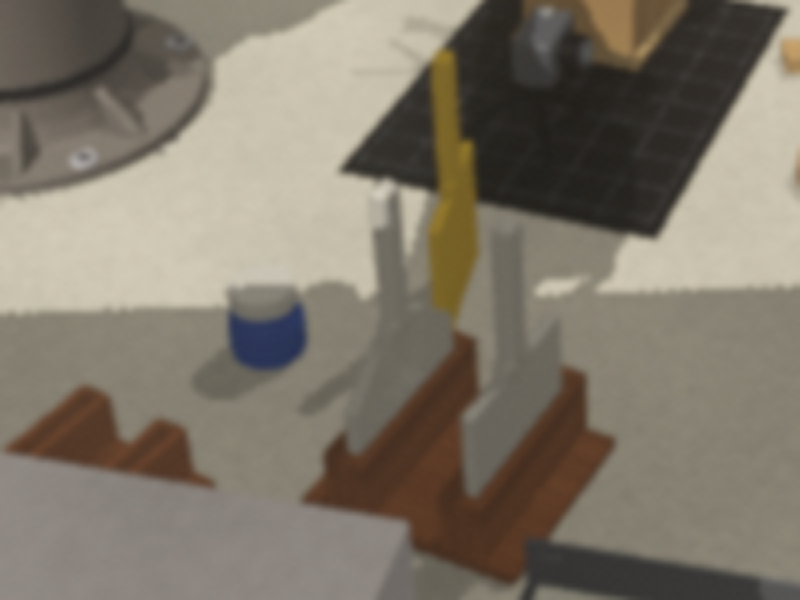

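View pics/t_rack.png

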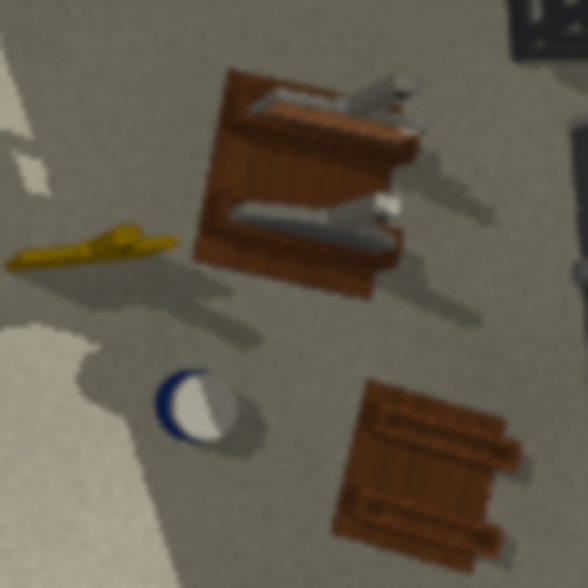

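View pics/t_house.png

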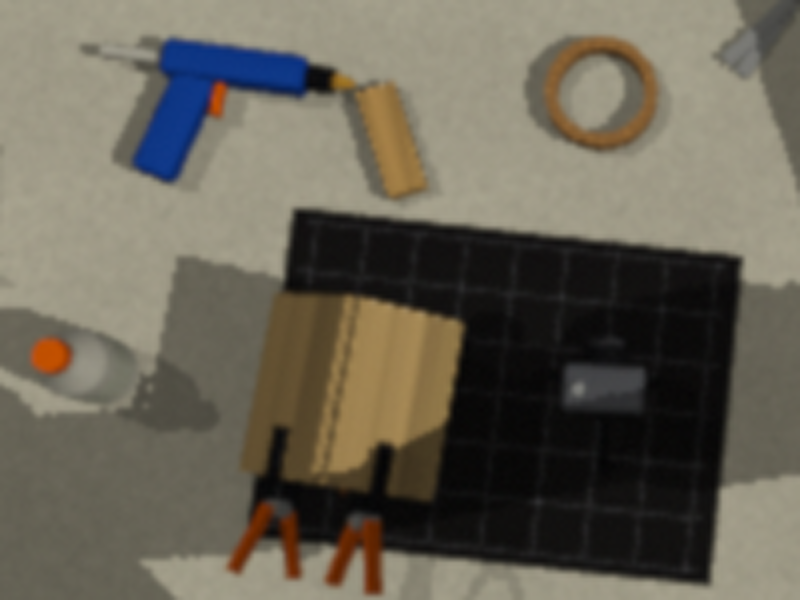

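View pics/s_house.png

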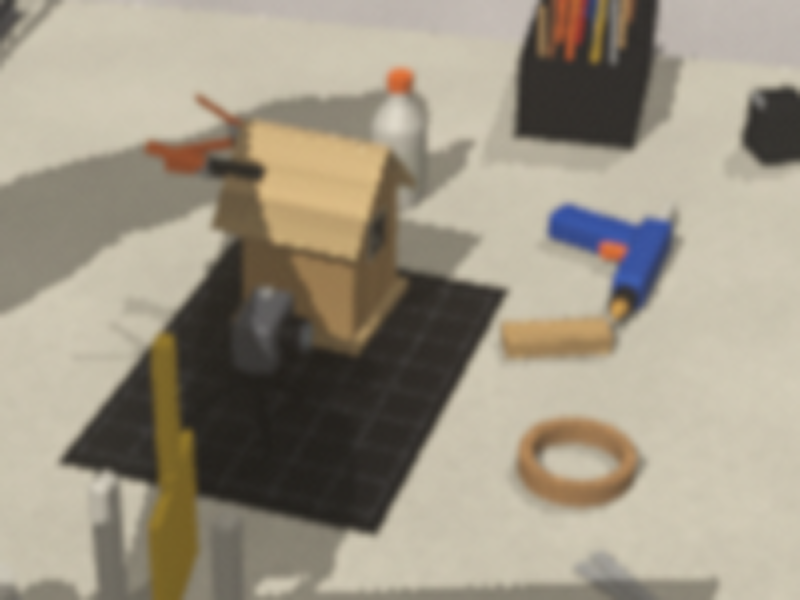

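```bash
cat > h.py <<'E'
import numpy as np
E={"side":np.array([[ 9.73841712e-01,2.27222369e-01,-1.52175671e-03,-4.76590187e+02],[-1.23337997e-01,5.34209466e-01,8.36306155e-01,-4.66837696e+01],[ 1.90840403e-01,-8.14242127e-01,5.48260612e-01,-1.59787787e+03],[0,0,0,1]]),
"top":np.array([[-1.37092841e-02,-9.99460209e-01,2.98554130e-02,-1.69987399e+01],[9.86077505e-01,-8.56508199e-03,1.66065632e-01,-5.38962441e+02],[-1.65720277e-01,3.17163921e-02,9.85662650e-01,-1.20719785e+03],[0,0,0,1]])}
K={"side":(43.002213009901254,253.42312214385655,192.25898296560626),"top":(50.77387565951078,258.4603278878741,190.46688806755594)}
def ray(n,uv):
    f,cx,cy=K[n];f=192/np.tan(np.radians(f)/2)
    d=np.array([(uv[0]-cx)/f,-(uv[1]-cy)/f,-1]);R=E[n][:3,:3];t=E[n][:3,3]
    return -R.T@t,R.T@d
def atz(n,uv,z):
    c,d=ray(n,uv);return c+d*(z-c[2])/d[2]
def tri(a,b):
    c1,d1=ray("side",a);c2,d2=ray("top",b)
    s=np.linalg.lstsq(np.c_[d1,-d2],c2-c1,rcond=None)[0]
    p,q=c1+s[0]*d1,c2+s[1]*d2
    return (p+q)/2,np.linalg.norm(p-q)
def proj(n,P):
    f,cx,cy=K[n];f=192/np.tan(np.radians(f)/2)
    P=np.atleast_2d(P);X=P@E[n][:3,:3].T+E[n][:3,3]
    return np.c_[cx-f*X[:,0]/X[:,2],cy+f*X[:,1]/X[:,2]]
E
python3 - <<'E'
from h import *
np.set_printoptions(precision=1,suppress=True)
print("sq tip",tri((227,239),(386.4,190.2)),atz("side",(227,239),232),atz("top",(386.4,190.2),232))
print("8 tip",tri((195.8,230.7),(382.4,218.8)))
print("lens",tri((246,193.7),(241,215.5)),atz("side",(246,193.7),94),atz("top",(241,215.5),94))
print("tag",atz("side",(263.7,168.7),88))
rk=[(232,68),(195,262),(372,298)]
for r in rk: print("rack",atz("top",(290+r[0]/4.2,170+r[1]/4.2),0), atz("top",(290+r[0]/4.2,170+r[1]/4.2),10))
# ridge, eaves
for n,r in dict(ridge_back=(355,298),ridge_front=(313,475)).items(): print(n,atz("top",(90+r[0]/4,130+r[1]/4),170))
for n,r in dict(eL=(277,293),eR=(465,321),fL=(243,470),fR=(433,500)).items(): print(n,atz("top",(90+r[0]/4,130+r[1]/4),115))
for n,r in dict(mat1=(297,210),mat2=(740,257),mat3=(710,580)).items(): print(n,atz("top",(90+r[0]/4,130+r[1]/4),2))
for n,r in dict(camL=(565,366),camR=(643,372),lens=(603,345)).items(): print(n,atz("top",(90+r[0]/4,130+r[1]/4),105))
print("tape",atz("top",(90+600/4,130+92/4),10))
print("ridge side",atz("side",(170+390/4,110+152/4),170),atz("side",(170+248/4,110+122/4),170))
E
```

```text
sq tip (array([ 508.5, -355.2,  233. ]), np.float64(7.415109624077489)) [ 511.6 -352.6  232. ] [ 505.1 -356.7  232. ]
8 tip (array([ 431.6, -340.2,  231.8]), np.float64(5.027650521328286))
lens (array([457.5,  31.3,  97.8]), np.float64(3.1000616545995303)) [457.5  37.6  94. ] [456.4  30.9  94. ]
tag [476.5 206.9  88. ]
rack [ 558.  -305.6    0. ] [ 556.2 -303.1   10. ]
rack [ 409.4 -270.1    0. ] [ 408.8 -267.9   10. ]
rack [ 380.7 -403.3    0. ] [ 380.3 -400.1   10. ]
ridge_back [480.5 200.9 170. ]
ridge_front [360.4 226.8 170. ]
eL [492.1 266.  115. ]
eR [470.4 130.7 115. ]
fL [366.  286.5 115. ]
fR [343.2 152.3 115. ]
mat1 [574.4 276.1   2. ]
mat2 [533.3 -77.3   2. ]
mat3 [280.3 -48.8   2. ]
camL [438.   59.1 105. ]
camR [433.1   2.6 105. ]
lens [453.   31.5 105. ]
tape [667.9  33.8  10. ]
ridge side [489.2 202.1 170. ] [363.5 227.3 170. ]
```

```bash
python3 - <<'E'
import cv2
from h import *
np.set_printoptions(precision=1,suppress=True)
a=np.radians(-12.8);X=np.array([np.cos(a),np.sin(a),0]);Y=np.array([-np.sin(a),np.cos(a),0]);Z=np.array([0,0,1])
for n,sl in (("side",(215,340,160,270)),("top",(170,250,330,410))):
    s=cv2.imread(f"pics/{n}0.png");r0,r1,c0,c1=sl
    im=s[r0:r1,c0:c1];k=min(800/im.shape[1],600/im.shape[0])/1.0
    k=min(k,7)
    pl=cv2.resize(im,None,fx=k,fy=k,interpolation=cv2.INTER_CUBIC)
    o=pl.copy()
    for c,col in ((np.array([508.5,-358,0]),(0,0,255)),(np.array([430.5,-342,0]),(255,0,0))):
        for dx in (-4.5,4.5):
            P=np.array([c+X*dx+Y*y+Z*z for y,z in ((-55,60),(-55,120),(-9,120),(-9,232),(9,232),(9,120),(55,120),(55,60))])
            q=((proj(n,P)-[c0,r0]+.5)*k).astype(int)
            cv2.polylines(o,[q],False,col,1)
    cv2.imwrite(f"pics/{n}_z.png",pl);cv2.imwrite(f"pics/{n}_o.png",o);print(pl.shape)
E
```

```text
(600, 528, 3)
(560, 560, 3)
```

View pics/side_o.png

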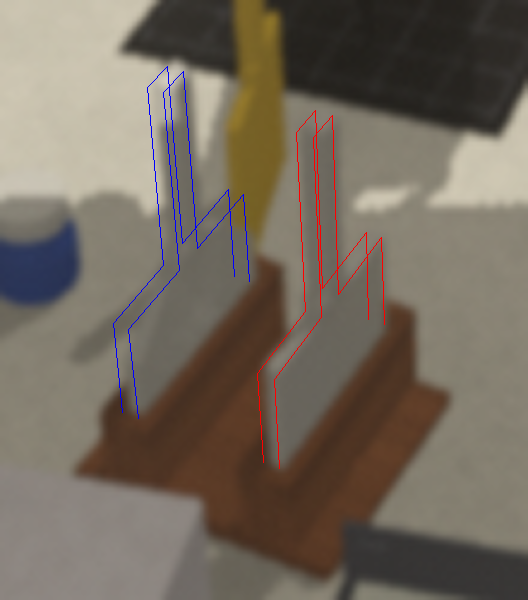

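View pics/top_o.png

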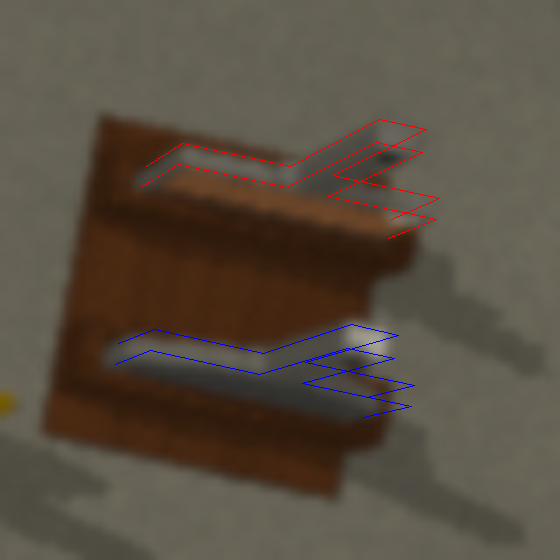

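View pics/top_z.png

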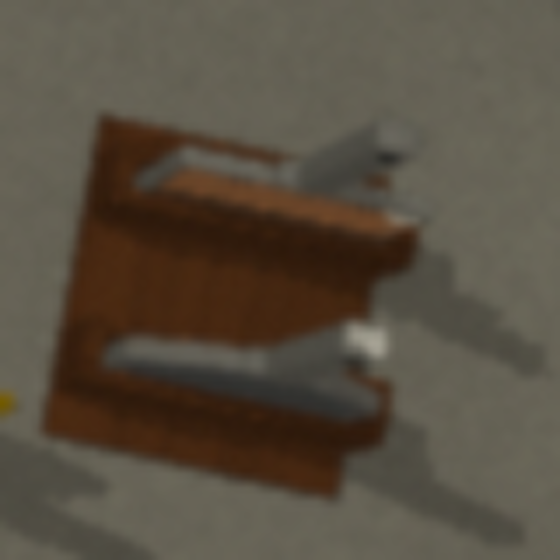

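View pics/side_z.png

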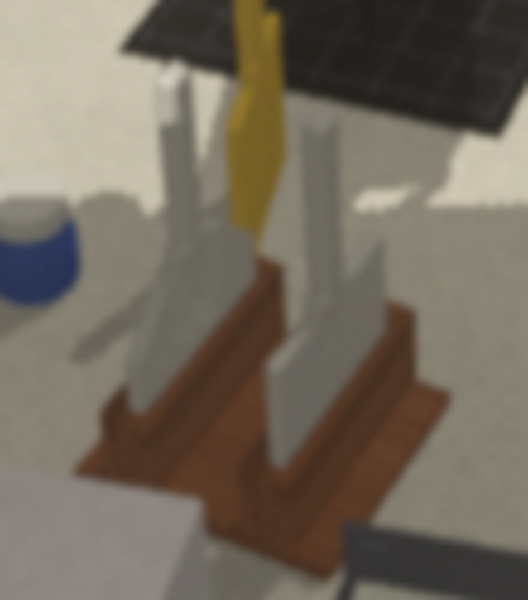

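```bash
python3 -m inch '[[[0,0,-0.012],[0,0,0.12],0.094],[[0,0,-0.012],[0,0,0.12],0.094],[[0,0,-0.012],[0,0,0.12],0.094],[[0,0,-0.012],[0,0,0.12],0.094],[[0,0,-0.012],[0,0,0.12],0.094]]' 30
cat > go.py <<'E'
import sys
from h import *
from bench import robot
from scipy.spatial.transform import Rotation as Ro
s=robot.state();q=s["eef_rot"];R=Ro.from_quat([q[1],q[2],q[3],q[0]]).as_matrix()
p=s["tcp_pos"];az=np.degrees(np.arctan2(R[1,0],R[0,0]))
print("t",s["t"],"p",p.round(1),"az x",az.round(2),"z axis",R[:,2].round(3),"gap",round(s["finger_gap"],1),"F",s["force"].round(1),"j7",s["joint_pos"].round(2))
if len(sys.argv)>3:
    g=np.array([float(v) for v in sys.argv[1:4]]);print("tool shift mm",(R.T@(g-p)).round(1))
if len(sys.argv)>4: print("turn about tool z rad",-np.radians((float(sys.argv[4])-az+90)%180-90).round(4))
E
python3 go.py 508 -356.5 258 -102.8
```

```text
t: 1.72
tcp_pos: [245.5, -627.0, 272.5]
eef_rot: [0.001, -0.615, 0.788, 0.003]
force: [0.3, -0.0, -0.1]
finger_gap: 94.1
t 1.7167 p [ 245.5 -627.   272.5] az x -104.02 z axis [-0.002  0.005 -1.   ] gap 94.1 F [ 0.3 -0.  -0.1] j7 [ 0.95  0.39  0.2   1.54 -0.08  1.22 -0.65]
tool shift mm [-326.  -189.2   15.4]
turn about tool z rad -0.0214
```

```bash
python3 -m inch '[[[-0.034,-0.020,0],[0,0,0],0.094],[[-0.034,-0.020,0],[0,0,0],0.094],[[-0.034,-0.020,0],[0,0,0],0.094],[[-0.034,-0.020,0],[0,0,0],0.094],[[-0.034,-0.020,0],[0,0,0],0.094]]'
python3 go.py 508 -356.5 258 -102.8
```

```text
t: 2.13
tcp_pos: [381.6, -491.1, 275.8]
eef_rot: [-0.002, -0.605, 0.796, -0.0]
force: [1.0, -1.3, 0.1]
finger_gap: 94.2
t 2.1333 p [ 381.6 -491.1  275.8] az x -105.54 z axis [-0.003 -0.002 -1.   ] gap 94.2 F [ 1.  -1.3  0.1] j7 [ 0.7   0.29  0.13  1.66 -0.04  1.19 -1.  ]
tool shift mm [-163.6  -85.8   17.1]
turn about tool z rad -0.0477
```

```bash
python3 -m inch '[[[-0.034,-0.018,0.003],[0,0,-0.012],0.094],[[-0.034,-0.018,0.003],[0,0,-0.012],0.094],[[-0.034,-0.018,0.003],[0,0,-0.012],0.094],[[-0.033,-0.016,0.003],[0,0,-0.012],0.094],[[-0.020,-0.009,0.002],[0,0,0],0.094]]'
python3 - <<'E'
from bench import capture
import cv2
for n in ("side","top"): cv2.imwrite(f"pics/{n}1.png",cv2.resize(capture(n)["img"][:,:,::-1],None,fx=1.5,fy=1.5))
E
python3 go.py 508 -356.5 258 -102.8
```

```text
t: 2.55
tcp_pos: [504.2, -350.3, 262.2]
eef_rot: [-0.001, -0.626, 0.78, -0.001]
force: [-0.3, 1.1, -0.3]
finger_gap: 93.8
t 2.65 p [ 504.6 -349.6  262. ] az x -102.31 z axis [ 0.    -0.003 -1.   ] gap 93.9 F [-0.5 -0.2  0.3] j7 [ 0.47  0.29  0.04  1.69 -0.01  1.16 -1.28]
tool shift mm [ 6.  -4.8  4. ]
turn about tool z rad 0.0085
```

View pics/side1.png

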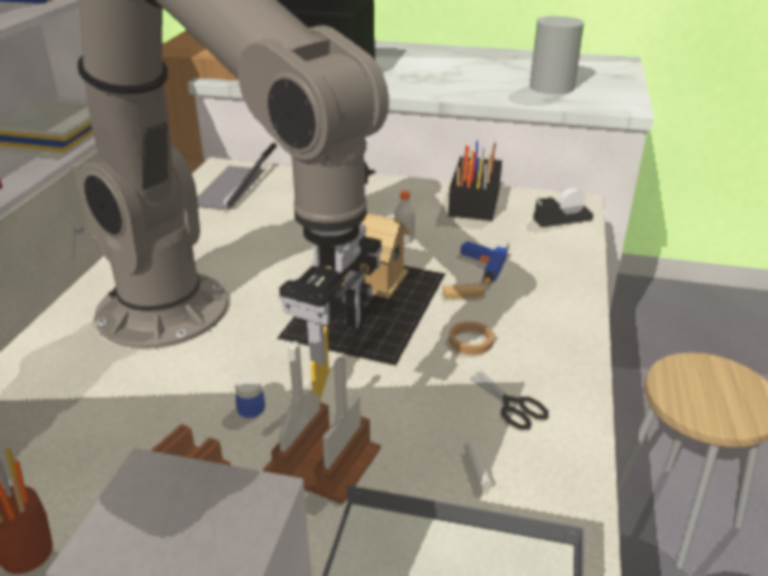

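View pics/top1.png

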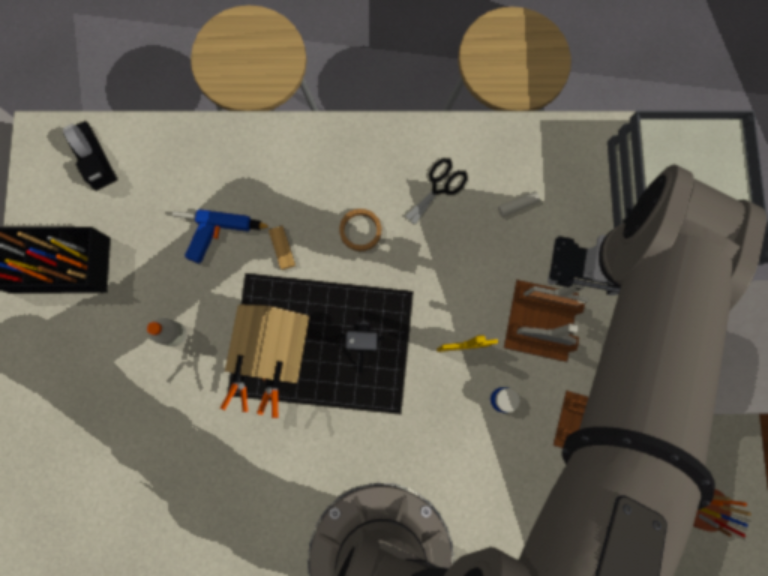

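```bash
python3 -m inch '[[[0.003,-0.0025,0.010],[0,0,0.006],0.094],[[0.003,-0.002,0.020],[0,0,0],0.094],[[0,0,0.022],[0,0,0],0.094],[[0,0,0.022],[0,0,0],0.094],[[0,0,0.008],[0,0,0],0.094]]'
python3 go.py 508 -356.5 174 -102.8
python3 - <<'E'
from bench import capture
import cv2
cv2.imwrite("pics/side2.png",cv2.resize(capture("side")["img"][170:340,140:300,::-1],None,fx=3.5,fy=3.5,interpolation=cv2.INTER_CUBIC))
E
```

```text
t: 3.07
tcp_pos: [507.3, -361.8, 177.9]
eef_rot: [-0.0, -0.623, 0.782, -0.004]
force: [-0.2, -0.0, 0.2]
finger_gap: 94.1
t 3.0667 p [ 507.3 -361.8  177.9] az x -102.92 z axis [ 0.005 -0.007 -1.   ] gap 94.1 F [-0.2 -0.   0.2] j7 [ 0.49  0.37  0.04  1.77 -0.01  0.99 -1.27]
tool shift mm [-5.4  0.5  3.9]
turn about tool z rad -0.0021
```

View pics/side2.png

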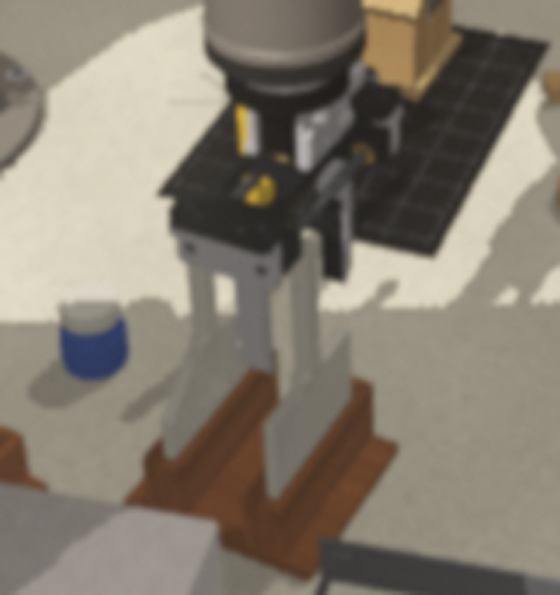

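```bash
python3 - <<'E'
from h import *
np.set_printoptions(precision=1,suppress=True)
def z(p): return (p-[140,170])*3.5
a=np.radians(-102.9);x=np.array([np.cos(a),np.sin(a),0]);c=np.array([507.3,-361.8,170])
for s in (-55,55): print("finger tip",z(proj("side",c+x*s)))
for h in (130,180,220):
  for P in ((508,-356.5,h),(514,-356.5,h),(508,-350,h)): print(P,z(proj("side",np.array(P))))
Y=np.array([.2215,.975,0])
for yy in (-361,-356.5,-352):
  for s in(-55,55): print("top corners",yy,z(proj("side",np.array([508,yy,120])+Y*s)))
E
```

```text
finger tip [[336.6 274.8]]
finger tip [[255.1 376.3]]
(508, -356.5, 130) [[302.5 364. ]]
(514, -356.5, 130) [[311.2 365.4]]
(508, -350, 130) [[305.2 357.5]]
(508, -356.5, 180) [[300.1 306.9]]
(514, -356.5, 180) [[309.  308.2]]
(508, -350, 180) [[302.8 300.5]]
(508, -356.5, 220) [[298.  259.1]]
(514, -356.5, 220) [[307.1 260.5]]
(508, -350, 220) [[300.8 252.8]]
top corners -361 [[260.3 433. ]]
top corners -361 [[339.2 329.9]]
top corners -356.5 [[262.3 428.2]]
top corners -356.5 [[340.9 325.7]]
top corners -352 [[264.3 423.3]]
top corners -352 [[342.5 321.5]]
```

```bash
python3 -m inch '[[[-0.005,-0.002,0.004],[0,0,0],0.094],[[0,0,0],[0,0,0],0.0],[[0,0,0],[0,0,0],0.0],[[0,0,0],[0,0,0],0.0],[[0,0,0],[0,0,0],0.0]]' 35
python3 -m inch '[[[0,0,0],[0,0,0],0.0],[[0,0,0],[0,0,0],0.0],[[0,0,0],[0,0,0],0.0]]'
python3 go.py 510 -357 174 -102.8
```

```text
t: 3.53
tcp_pos: [510.1, -359.8, 175.5]
eef_rot: [-0.0, -0.622, 0.783, -0.005]
force: [0.1, 0.7, 0.2]
finger_gap: 71.0
t: 3.78
tcp_pos: [510.8, -360.2, 177.4]
eef_rot: [0.0, -0.622, 0.783, -0.006]
force: [0.1, -0.3, 0.3]
finger_gap: 50.6
t 3.7833 p [ 510.8 -360.2  177.4] az x -103.14 z axis [ 0.008 -0.009 -1.   ] gap 50.6 F [ 0.1 -0.3  0.3] j7 [ 0.48  0.37  0.04  1.77 -0.01  0.99 -1.28]
tool shift mm [-3.   1.6  3.3]
turn about tool z rad -0.0059
```

```bash
python3 -m inch '[[[-0.002,0,0.003],[-0.01,-0.007,-0.005],0.0],[[0,0,0],[0,0,0],0.0],[[0,0,0],[0,0,0],0.0],[[0,0,0],[0,0,0],0.0],[[0,0,0],[0,0,0],0.0]]'
python3 go.py 510 -357 174 -102.8
```

```text
t: 4.2
tcp_pos: [511.6, -358.0, 174.3]
eef_rot: [-0.0, -0.624, 0.782, 0.001]
force: [-0.8, -9.8, -3.2]
finger_gap: 18.0
t 4.2 p [ 511.6 -358.   174.3] az x -102.8 z axis [-0.001  0.001 -1.   ] gap 18.0 F [-0.8 -9.8 -3.2] j7 [ 0.48  0.38  0.03  1.76 -0.01  1.   -1.27]
tool shift mm [-0.6  1.8  0.3]
turn about tool z rad 0.0
```

```bash
python3 -m inch '[[[0.001,0,0],[0,0,0],0.0],[[0.001,0,0],[0,0,0],0.0],[[0,0,0],[0,0,0],0.0]]'
python3 go.py
python3 -m inch '[[[0,0,-0.010],[0,0,0],0.0],[[0,0,-0.012],[0,0,0],0.0],[[0,0,-0.015],[0,0,0],0.0]]'
python3 go.py
```

```text
t: 4.45
tcp_pos: [510.8, -359.9, 173.9]
eef_rot: [-0.0, -0.624, 0.781, 0.001]
force: [0.4, 0.7, -0.3]
finger_gap: 17.8
t 4.45 p [ 510.8 -359.9  173.9] az x -102.79 z axis [-0.002  0.001 -1.   ] gap 17.8 F [ 0.4  0.7 -0.3] j7 [ 0.48  0.38  0.03  1.76 -0.01  1.   -1.27]
t: 4.7
tcp_pos: [510.2, -359.3, 210.6]
eef_rot: [-0.001, -0.624, 0.782, 0.003]
force: [1.6, -0.4, -2.2]
finger_gap: 18.0
t 4.7 p [ 510.2 -359.3  210.6] az x -102.81 z axis [-0.005  0.003 -1.   ] gap 18.0 F [ 1.6 -0.4 -2.2] j7 [ 0.48  0.35  0.04  1.72 -0.01  1.07 -1.27]
```

```bash
python3 -m inch '[[[0,0,-0.018],[0,0,0],0.0],[[0,0,-0.018],[0,0,0],0.0],[[0,0,-0.018],[0,0,0],0.0],[[0,0,-0.018],[0,0,0],0.0],[[0,0,-0.008],[0,0,0],0.0]]'
python3 go.py 645 102 290 -95.6
python3 - <<'E'
from bench import capture
import cv2
for n in ("side","top"): cv2.imwrite(f"pics/{n}3.png",cv2.resize(capture(n)["img"][:,:,::-1],None,fx=1.5,fy=1.5))
E
```

```text
t: 5.12
tcp_pos: [510.7, -359.9, 301.7]
eef_rot: [-0.0, -0.624, 0.782, 0.0]
force: [-0.1, 0.0, -1.6]
finger_gap: 17.8
t 5.1167 p [ 510.7 -359.9  301.7] az x -102.82 z axis [-0.001  0.001 -1.   ] gap 17.8 F [-0.1  0.  -1.6] j7 [ 0.48  0.28  0.04  1.62 -0.01  1.25 -1.27]
tool shift mm [-480.2  -28.5   11.9]
turn about tool z rad -0.126
```

View pics/side3.png

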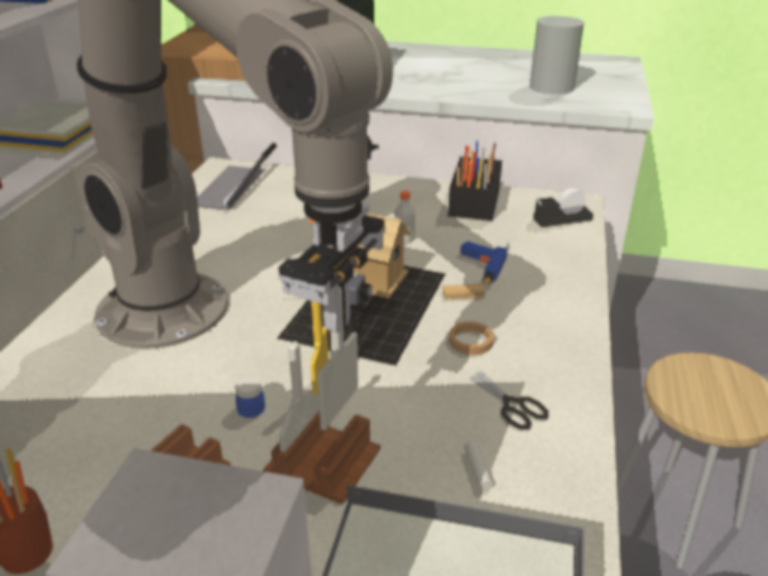

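View pics/top3.png

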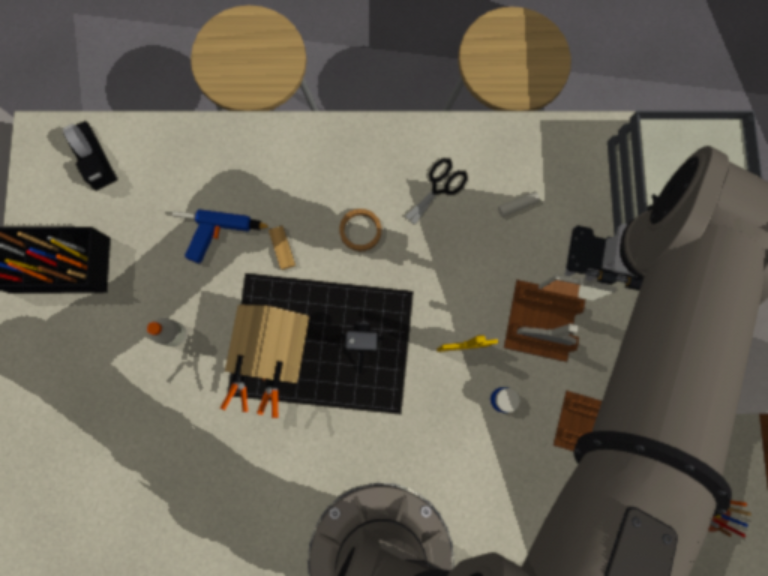

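```bash
python3 -m inch '[[[-0.015,-0.004,0],[0,0,0],0.0],[[-0.025,-0.004,0],[0,0,0],0.0],[[-0.030,-0.004,0],[0,0,0],0.0],[[-0.030,-0.004,0],[0,0,0],0.0],[[-0.030,-0.004,0],[0,0,0],0.0]]'
python3 go.py 645 102 290 -95.6
```

```text
t: 5.63
tcp_pos: [555.5, -240.9, 296.0]
eef_rot: [-0.003, -0.619, 0.786, 0.002]
force: [1.3, -0.7, -1.4]
finger_gap: 17.7
t 5.6333 p [ 555.5 -240.9  296. ] az x -103.54 z axis [-0.007 -0.001 -1.   ] gap 17.7 F [ 1.3 -0.7 -1.4] j7 [ 0.32  0.26 -0.02  1.66  0.01  1.23 -1.51]
tool shift mm [-354.4   -6.8    5.2]
turn about tool z rad -0.1386
```

```bash
python3 -m inch '[[[-0.032,0,0],[0,0,-0.015],0.0],[[-0.032,-0.001,0],[0,0,-0.015],0.0],[[-0.032,-0.001,0],[0,0,-0.015],0.0],[[-0.032,-0.002,0],[0,0,-0.015],0.0],[[-0.032,-0.002,0],[0,0,-0.015],0.0]]'
python3 go.py 645 102 290 -95.6
```

```text
t: 6.05
tcp_pos: [592.6, -78.3, 289.6]
eef_rot: [-0.005, -0.648, 0.761, 0.005]
force: [1.0, -0.3, -2.0]
finger_gap: 18.1
t 6.05 p [592.6 -78.3 289.6] az x -99.18 z axis [-0.014  0.    -1.   ] gap 18.1 F [ 1.  -0.3 -2. ] j7 [ 0.12  0.26 -0.12  1.67  0.03  1.23 -1.74]
tool shift mm [-186.3  -23.    -1.1]
turn about tool z rad -0.0626
```

```bash
python3 -m inch '[[[-0.032,-0.004,0],[0.003,0,-0.015],0.0],[[-0.032,-0.004,0],[0.003,0,-0.015],0.0],[[-0.032,-0.004,0],[0.003,0,-0.015],0.0],[[-0.030,-0.004,0],[0.003,0,-0.015],0.0],[[-0.022,-0.003,0],[0.003,0,-0.006],0.0]]'
python3 -m inch '[[[-0.010,-0.002,0],[0,0,0],0.0],[[0,0,0],[0,0,0],0.0]]'
python3 go.py 645 102 290 -95.6
python3 - <<'E'
from bench import capture
import cv2
for n in ("side","top"): cv2.imwrite(f"pics/{n}4.png",cv2.resize(capture(n)["img"][:,:,::-1],None,fx=1.5,fy=1.5))
E
```

```text
t: 6.47
tcp_pos: [628.8, 75.6, 282.9]
eef_rot: [-0.003, -0.675, 0.738, 0.002]
force: [0.5, 1.0, -2.2]
finger_gap: 17.5
t: 6.63
tcp_pos: [630.8, 91.7, 280.3]
eef_rot: [-0.004, -0.678, 0.735, 0.004]
force: [-0.2, -0.6, -2.1]
finger_gap: 18.0
t 6.6333 p [630.8  91.7 280.3] az x -94.63 z axis [-0.01  0.   -1.  ] gap 18.0 F [-0.2 -0.6 -2.1] j7 [-0.08  0.33 -0.21  1.6   0.07  1.23 -1.96]
tool shift mm [-11.4 -13.2  -9.9]
turn about tool z rad 0.0169
```

View pics/side4.png

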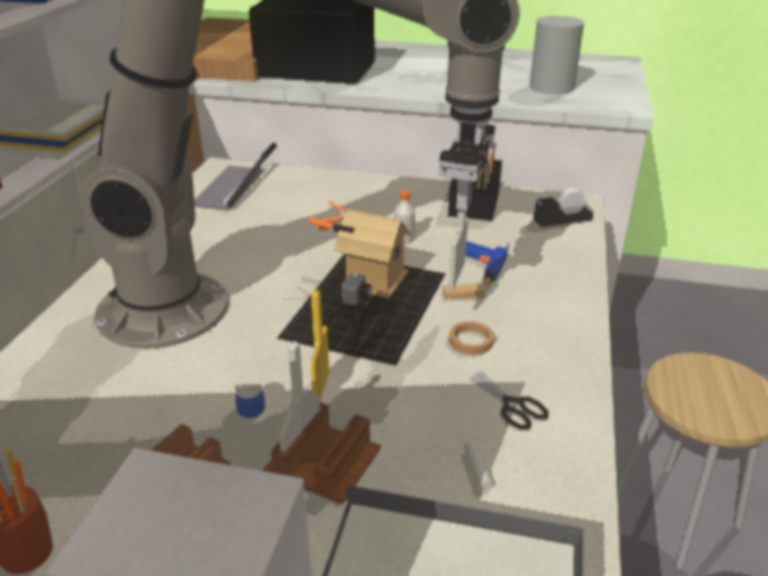

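View pics/top4.png

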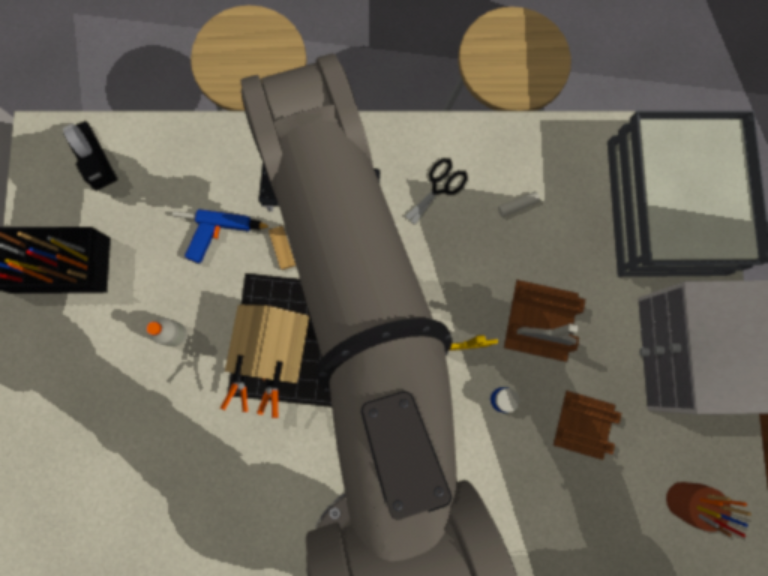

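```bash
python3 -m inch '[[[-0.006,-0.006,0.012],[0.006,0,0.005],0.0],[[-0.004,-0.005,0.018],[0.003,0,0.005],0.0],[[0,-0.002,0.018],[0,0,0.005],0.0],[[0,0,0.013],[0,0,0],0.0],[[0,0,0.006],[0,0,0],0.0]]'
python3 -m inch '[[[0,0,0],[0,0,0],0.0],[[0,0,0],[0,0,0],0.0]]'
python3 go.py 648 102 206 -95.6
python3 - <<'E'
from bench import capture
import cv2
c=capture("side")["img"][:,:,::-1]
cv2.imwrite("pics/side5.png",cv2.resize(c[60:230,180:380],None,fx=4,fy=3.5,interpolation=cv2.INTER_CUBIC))
E
```

```text
t: 7.15
tcp_pos: [645.7, 85.2, 213.0]
eef_rot: [-0.001, -0.666, 0.746, -0.003]
force: [-0.5, -0.3, -2.3]
finger_gap: 18.3
t: 7.32
tcp_pos: [645.0, 81.2, 211.8]
eef_rot: [-0.002, -0.665, 0.747, -0.003]
force: [0.3, -0.4, -1.4]
finger_gap: 18.0
t 7.3167 p [645.   81.2 211.8] az x -96.69 z axis [ 0.    -0.008 -1.   ] gap 18.0 F [ 0.3 -0.4 -1.4] j7 [-0.08  0.4  -0.19  1.65  0.09  1.1  -1.99]
tool shift mm [-21.   -0.6   5.7]
turn about tool z rad -0.019
```

View pics/side5.png

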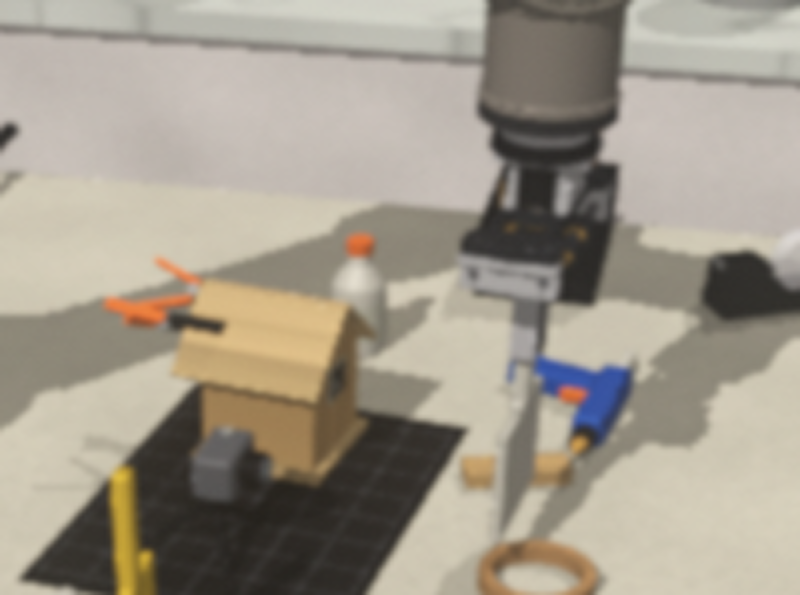

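```bash
python3 -m inch '[[[-0.007,0,0.001],[0,-0.004,-0.008],0.0],[[-0.008,0,0.002],[0,-0.004,-0.008],0.0],[[-0.006,0,0.001],[0,0,0],0.0],[[0,0,0],[0,0,0],0.0],[[0,0,0],[0,0,0],0.0]]'
python3 go.py 650 102 206 -95.6
cat > chk.py <<'E'
from h import *
from bench import robot,capture
from scipy.spatial.transform import Rotation as Ro
import cv2
np.set_printoptions(precision=1,suppress=True)
s=robot.state();q=s["eef_rot"];R=Ro.from_quat([q[1],q[2],q[3],q[0]]).as_matrix()
zm=-R[:,2];ym=-R[:,0];xm=np.cross(ym,zm);B=np.c_[xm,ym,zm]
H=s["tcp_pos"]-11*R[:,2];M=H-120*zm-5*xm
T=np.array([474,205,88.]);L=np.array([457,34,94.])
print("M",M,"L",B.T@(L-M),"T",B.T@(T-M),"dq",abs(s["dq"]).max().round(3))
for n,P,a in(("tag",T,-9.5),("lens",L,-5)):
    a=np.radians(a);d=M-P;print(n,d[0]*np.cos(a)+d[1]*np.sin(a),-d[0]*np.sin(a)+d[1]*np.cos(a))
c=capture("side")["img"][:,:,::-1].copy();k=5
c=cv2.resize(c[100:215,230:370],None,fx=k,fy=k,interpolation=cv2.INTER_CUBIC)
for dx in (0,9):
  P=np.array([M+B@np.array(v) for v in ((dx,-55,-55),(dx,55,-55),(dx,55,55),(dx,-55,55))])
  cv2.polylines(c,[((proj("side",P)-[230,100]+.5)*k).astype(int)],True,(0,0,255) if dx else (255,0,0),1)
for P in (T,L): cv2.circle(c,tuple(int(v) for v in ((proj("side",P)[0]-[230,100]+.5)*k)),5,(0,255,0),1)
cv2.imwrite("pics/chk.png",c)
E
python3 chk.py
```

```text
t: 7.78
tcp_pos: [648.8, 104.2, 210.9]
eef_rot: [0.003, -0.671, 0.741, -0.001]
force: [-0.4, 0.2, -1.7]
finger_gap: 17.8
t 7.7833 p [648.8 104.2 210.9] az x -95.71 z axis [ 0.006  0.002 -1.   ] gap 17.8 F [-0.4  0.2 -1.7] j7 [-0.1   0.4  -0.21  1.64  0.09  1.1  -2.  ]
tool shift mm [ 2.1 -1.4  4.9]
turn about tool z rad -0.0019
M [644.5 104.9 101.8] L [-179.5  -89.2   -6.6] T [-179.7   82.6  -13.1] dq 0.016
tag 184.65693260575893 -70.55327984828531
lens 180.58382822885116 87.0071374157934
```

View pics/chk.png

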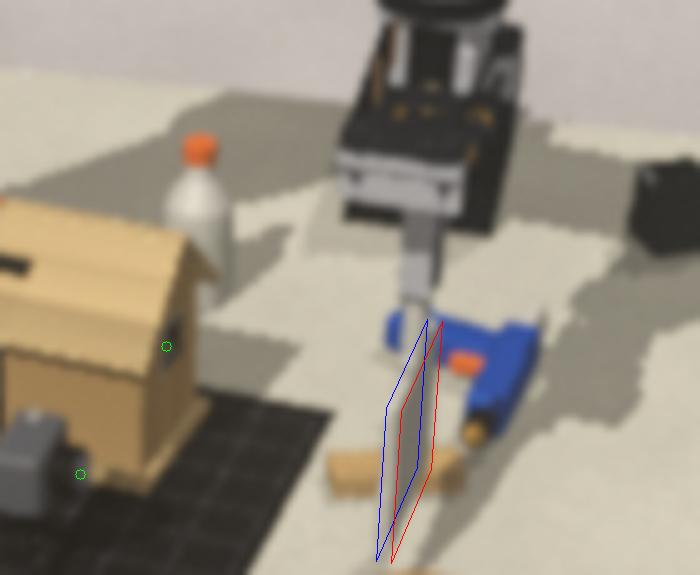

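```bash
python3 - <<'E'
import cv2
a=cv2.imread("pics/top3.png")[240:380,490:670]
cv2.imwrite("pics/z3.png",cv2.resize(a,None,fx=4,fy=4,interpolation=cv2.INTER_CUBIC))
from h import *
a=np.radians(-12.8);Y=np.array([-np.sin(a),np.cos(a),0])
for z in (137,247):
  for s in (-55,55): print((proj("top",np.array([506,-360,z])+Y*s)*1.5-[490,240])*4)
E
```

```text
[[409.70094341 236.31606319]]
[[185.69397972 188.24085532]]
[[501.10039821 199.9107276 ]]
[[254.11129701 146.93687627]]
```

View pics/z3.png

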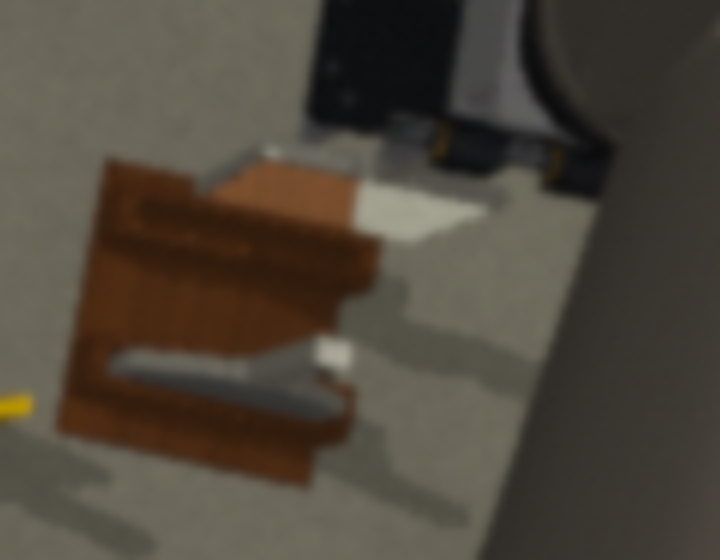

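The lifted mirror's −x face reflects the rack (brown) and the table (light), around (300,195) to (420,210) in this crop. So the glass faces the robot side, as planned. I'll let it settle, check once more and hand in.

```bash
python3 -m inch '[[[0,0,0.002],[0,0,0],0.0],[[0,0,0],[0,0,0],0.0],[[0,0,0],[0,0,0],0.0],[[0,0,0],[0,0,0],0.0]]'
python3 chk.py && python3 go.py && python3 -c "
from bench import robot
print(robot.sign_off())"
```

```text
t: 8.17
tcp_pos: [648.8, 104.4, 208.8]
eef_rot: [0.003, -0.671, 0.741, -0.001]
force: [0.7, 0.4, -1.3]
finger_gap: 17.7
M [644.4 105.1  99.8] L [-179.5  -89.3   -4.5] T [-179.5   82.5  -11. ] dq 0.001
tag 184.5732967439124 -70.38243688527
lens 180.51385437284432 87.1840157210606
t 8.2167 p [648.8 104.4 208.8] az x -95.68 z axis [ 0.006  0.002 -1.   ] gap 17.9 F [ 0.3  0.1 -1.7] j7 [-0.1   0.41 -0.21  1.65  0.09  1.09 -2.  ]
the job is handed in; nothing more can be done
None
```

I took the square mirror out of the rack's +x slot by its handle and carried it round behind the birdhouse. I handed in at about 8.2 s, still holding it upright, with the glass facing the tag and the lens.

**Last checks**, worked out from the arm's pose and my camera-measured positions for the lens and the tag:

| Quantity | Value | Limit |
|---|---|---|
| Glass centre height | about 100 mm | over 64 mm |
| Distance to lens, square to the glass | about 180 mm | 100 to 330 mm |
| Distance to tag, square to the glass | about 180 mm | 100 to 330 mm |
| Sideways offsets in the mirror frame (lens, tag) | −89 mm and +83 mm, sum −7 mm | sum within 46 mm |
| Heights relative to the glass centre (lens, tag) | −4.5 mm and −11 mm | within 30 mm |
| Grip opening | 18 mm, matching the handle's width | – |
| Joint speeds | about zero | – |

The tool read a downward load of about 1.7 N, close to the mirror's weight.

**Disagreements and limits**
- The two cameras' rays missed each other by 3 to 7 mm on the handle tips and the lens.
- The network placed the tag about 17 pixels from where it shows in the side picture, so I used the picture.
- The tag's position came from the side camera only, with its height taken as given.
- At the end the arm blocked the top camera's view of the mirror. The final pose was checked only in the side view, where it matched to about a pixel.
- No force spike or contact showed on the way apart from a 10 N sideways push while gripping, which I relieved before lifting. I did not re-measure the other objects at the end.

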